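# Finish the pinwheel layer of cartons and square it up

### The arm

A 6-joint arm with a two-finger parallel gripper is mounted at the origin on the work surface. World frame = base frame: x ahead of the robot, y to its left, z up, the work surface at z = 0. Lengths are in m, angles in degrees, forces in N, time in s.
With the tool pointing down it reaches from about 0.4 to 0.825 m from the base axis. Payload 7 kg.
Tool frame: the origin (TCP) lies between the finger pads; the fingertips stand 19 mm ahead of it and the grasp point (between the pads) is the TCP; x points along the fingers, y is the direction in which the jaws open and shut, and the axes are right-handed (so a half turn about x gives the same grasp; the last joint's range is limited). The gripper opens to 88 mm and grips with 3 to 60 N. Pads are 19 mm wide; open, the fingers measure 130 mm over their backs; the gripper's body (78 mm by 193 mm) begins 47 mm behind the grasp point.
Start: joints at [-50.243, 20.546, 0.682, 0, -70.136, -16.507], TCP at [0.266, -0.62, 0.246] pointing down, gripper open.
Joint ranges: [-176.03, 176.03], [-82.01, 121.73], [-58.28, 71.71], [-173.87, 95.51], [-174.79, -0.11], [-173.66, 173.66]. Speed limits (degrees/s): [136.94, 136.94, 172.46, 180, 180, 180].

### API

Orientations are given as [roll, pitch, yaw] about the fixed x, y, z axes, in that order (R = Rz(yaw) Ry(pitch) Rx(roll)).
In Python, from plant import r gives the robot as it stands.
- The arm moves only by the tool send_rows, never from a script. Its argument "plan" is a list of rows, each a list of 2 entries, a list of its own where there are three numbers: the shift along the tool's x, y, z scaled (see below), then the turn, a rotation vector about the tool's x, y, z scaled (see below). A call has exactly 5 rows; each row is the pose to reach, as a shift and turn from the pose measured when the call began, along the tool's axes at that moment; what a row does not reach only later rows make up. The controller multiplies each number of a shift by 0.15 m and each number of a turn by pi/4 rad. A row lasts 1/10 s, in which the tool goes at most 50 mm and 8.59 degrees, less where a joint would pass 70% of its speed; a pose out of reach is approached as far as the arm can. A call with a number of a shift or a turn outside -1 to 1 is refused whole. A call with a gripper value outside its range is refused whole. "jaw" is the opening, from -1 (shut) to 1 (fully open), so that 0 is half open, set as the call begins (left out, the last holds). The fingers move at their own pace and stop on an object; "force" is the grip in N (left out, the last holds). Time passes only in rows, so rows that repeat a pose let the fingers close, or fill a call up. It gives the time, the measured TCP pose, the force and the opening at its end, in the units of the state.
- r.get_state(): the state, without advancing time (a new reading comes with each control period).
- r.capture(name): name is "side" or "top"; returns a dict with "color" (400x640x3 uint8, red, green, blue), "range_z" (400x640 float32, m along the optical axis (not along the pixel's ray), 0 where there is no reading), "mtx" (3x3 intrinsics, pixels), "pose" (4x4, takes a point from camera to world coordinates). Camera axes: x right, y down, z forward; pixel columns grow to the right and rows downward; lengths in m; the calibration is good to about 2 mm. A picture is of the moment at which its call begins.
- r.close_job(): hands the job in, once; it reports no verdict.
Trained networks look in a picture, given as the dict that the camera call returned (one of the last four; its "shot" number tells which), for a name from the list of things; names that differ only in an ending like _2 or _b are one class to them, and where a whole thing is asked for, a point or a joint stands for the part that bears it (a point fixed in the world has none). Each returns a list of dicts, best first, with "score" (0 to 1); they miss things now and then, are a little off and sometimes report something else, mostly with a low value. They report only what shows in the picture. A call takes as long as a camera call. They do not tell look-alikes from the thing itself.
- r.find_in(picture, target): "uv" ([column, row] in pixels, amid what is visible of it).
- r.trace(picture, target): "mask" (400x640 bool, what is visible of it) and "uv" ([column, row] in pixels, amid what is visible of it).
The state is a dict: "time_s": time; "joints": joint angles; "qd": joint speeds; "joint_torque": joint torques, N m; "tcp_pos": TCP position; "eef_rot": TCP orientation; "contact_force": force on the tool from outside, world axes, zero at the start; "moment": the same for the moment, N m; "gripper_width": finger opening in m.
Only numpy, scipy, OpenCV 4.12 (cv2) and the standard library are available. Lean on these libraries where they do the work, as an engineer would, in place of code of your own. Each camera call takes 0.05 s, during which the arm holds its last target. There are 200 camera calls.

### The job

Finish the layer of cartons on the pallet slab: take the two cartons from the chute and set them down flat, without dropping them, in the two open places, crosswise to the two already there, so that the four make a square pinwheel - each carton covering the end of the next, side by side with gaps of about a centimetre or less, and an empty square left in the middle. Then push the squaring bar (the one with the black grip) fully home against its end stops, so that the layer is held together between bar and fence. Leave the other things on the bench where they are.

Things in the scene. Friction and masses are not known exactly. Their poses are not given: they have to be found in the camera images.
- slab: Wooden pallet slab in a fixed squaring frame; position and yaw vary, it cannot shift. Deck 260 (x) x 270 (y), top 45 above the bench. Origin: on the bench under the centre of the deck and of the finished layer; z up. Layer in this frame, with 6 mm gaps: laid_near (-33, -83), laid_far (33, 83), long along x; chute cartons (83, -33) and (-83, 33), long along y; the middle 106 x 106 stays empty.
- place_far (a point): Middle of the open place beyond the +x end of laid_near, on the deck top, slab (83, -33): a carton goes here long along the slab's y, its one end near the fence, the other near laid_far's side. Axes as the slab's.
- place_near (a point): Middle of the open place beyond the -x end of laid_far, on the deck top, slab (-83, 33): a carton goes here long along the slab's y, its one end near laid_near's side, the other towards the bar. Axes as the slab's.
- fence (a point): Middle of the inner face of the fixed blue fence along the deck's -y edge, on the deck top, at slab y = -116. The fence is 250 long (slab x), its top 85 above the bench. The deck's +x and -x edges are open.
- chute_low: Brown cardboard carton, 160 long (its x) x 60 wide (its y) x 60 high (its z), mass 0.25 to 0.5 kg, a strip of pale tape along its top. Origin: centre of its underside. Lies on the chute against the stop at its lower end, long axis down the slope.
- chute_high: Brown cardboard carton, 160 long (its x) x 60 wide (its y) x 60 high (its z), mass 0.25 to 0.5 kg, a strip of pale tape along its top. Origin: centre of its underside. Lies on the chute behind chute_low, 5 mm up the slope from it, same posture. It may stay or slide down to the stop once chute_low is gone.
- laid_near: Brown cardboard carton, 160 long (its x) x 60 wide (its y) x 60 high (its z), mass 0.25 to 0.5 kg, a strip of pale tape along its top. Origin: centre of its underside. Already on the slab, along the fence, its x along the slab's x; loose, up to 4 mm off in x and 2 mm in y.
- laid_far: Brown cardboard carton, 160 long (its x) x 60 wide (its y) x 60 high (its z), mass 0.25 to 0.5 kg, a strip of pale tape along its top. Origin: centre of its underside. Already on the slab on the bar's side, its x along the slab's x; loose, up to 4 mm off in x and lying 6 to 13 mm too far out (+y), for the bar to push in.
- chute: Fixed steel delivery chute on blue legs; position and yaw vary. Origin: on the bench under its middle; x points up the slope (towards the robot), z up. Its face rises towards +x at 30 degrees from level, from height 40 at x = -160 to 225 at x = 160; a 28 mm stop lip closes the lower end. Side flanges, 78 apart, stand 14 above the face; above that a carton's sides are free.
- bar (a joint): Travel of the aluminium squaring bar along the deck's +y edge: 0 = fully home (on two rubber end stops), grows as it moves out along the slab's +y, to 0.058 m at most; starts 40 to 56 mm out. About 3 N of friction; stays where left. Its face to the cartons is at slab y = 116 + travel, top 91 above the bench; home, it leaves 232 mm to the fence for a layer of 220.
- bar_grip (a point): Middle of the black grip of the squaring bar, at the height to pinch it: an upright block 60 (slab x) x 18 (slab y) x 47 high, top 17 above this point (112 above the bench), standing on a carriage plate 65 above the bench. It lies at slab x = 0, y = 189 + travel, and moves with the bar.
- tape_roll: Bystander: roll of brown tape lying flat, 110 diameter x 48 high. Origin: centre of its underside.
- air_cylinder: Bystander: spare air cylinder lying on the bench, 235 long (its x) x 56 x 56, origin under the middle of its barrel.
- screwdriver: Bystander: screwdriver with an orange handle, 200 long (its x), lying on the bench.
Things that resemble listed ones, but are neither listed nor needed, are in the scene too. Leave any purple look-alike of the laid_far alone.

How it is judged:
By the outcome, as a careful person would: the job done as asked, in the order asked, and still so for the second after the job is handed in, with the robot touching nothing.
It also fails if it takes over 64 s, if anything falls off the work surface, if the arm or the gripper's body presses on something with over 40 N, if the wrist force passes 120 N, or if a joint passes its speed limit or range.

## Working session

There is one attempt and no reset: what is moved stays moved. The work goes in short steps, Python scripts to look and compute and a tool call to move; the robot and the scene stay as the last step left them, time stands still between calls to the robot, and variables do not carry over. Pictures are saved under pics/ and viewed, about 8 in all and at most 12, crops included, and the job is handed in when it is done.

Besides the shell and the picture viewer there is one more tool, called after "Emit:" as name(argument=value, ...) on one line, values as JSON. send_rows: Moves the arm, as the interface text tells. Its arguments: {"type":"object","properties":{"plan":{"type":"array"},"jaw":{"type":"number"},"force":{"type":"number"}},"required":["plan"]}

```bash
ls; mkdir -p pics
python3 - <<'E'
from plant import r
import cv2,numpy as np
s=r.get_state();print({k:np.round(v,3).tolist() for k,v in s.items()})
for n in("top","side"):
    c=r.capture(n);cv2.imwrite(f"pics/{n}0.png",c["color"][:,:,::-1]);np.savez(f"{n}0.npz",**{k:c[k] for k in("color","range_z","mtx","pose")})
    print(n,c["mtx"].round(1).tolist(),c["pose"].round(3).tolist())
    for t in("slab","chute_low","chute","bar","bar_grip","tape_roll"):
        print(t,[(np.round(d["uv"]).tolist(),round(d["score"],2)) for d in r.find_in(c,t)][:6])
E
```

```text
pics
{'time_s': 0.0, 'joints': [-50.243, 20.592, 0.631, -0.018, -70.138, -16.508], 'qd': [0.057, 0.04, 0.062, 0.039, 0.005, -0.08], 'joint_torque': [0.0, -58.272, 29.306, 6.997, 0.007, -0.0], 'tcp_pos': [0.266, -0.62, 0.245], 'eef_rot': [96.671, 89.901, 119.914], 'contact_force': [-0.18, 0.354, 0.142], 'moment': [-0.004, -0.023, -0.001], 'gripper_width': 0.088}
top [[514.8, 0.0, 318.7], [0.0, 514.8, 192.2], [0.0, 0.0, 1.0]] [[-0.023, -0.993, 0.116, 0.356], [-1.0, 0.023, 0.0, -0.116], [-0.003, -0.116, -0.993, 1.551], [0.0, 0.0, 0.0, 1.0]]
slab [([322.0, 203.0], 0.98)]
chute_low [([191.0, 150.0], 0.75)]
chute [([196.0, 218.0], 0.72)]
bar [([264.0, 204.0], 0.61)]
bar_grip [([261.0, 206.0], 0.62)]
tape_roll [([225.0, 121.0], 0.87)]
side [[497.0, 0.0, 328.9], [0.0, 497.0, 203.7], [0.0, 0.0, 1.0]] [[-0.818, -0.351, 0.455, -0.198], [-0.575, 0.527, -0.626, 0.878], [-0.02, -0.774, -0.633, 1.089], [0.0, 0.0, 0.0, 1.0]]
slab [([328.0, 231.0], 0.68)]
chute_low [([214.0, 247.0], 0.63)]
chute [([267.0, 286.0], 0.77)]
bar [([305.0, 235.0], 0.65)]
bar_grip [([304.0, 235.0], 0.63)]
tape_roll [([227.0, 231.0], 0.85)]
```

View pics/top0.png

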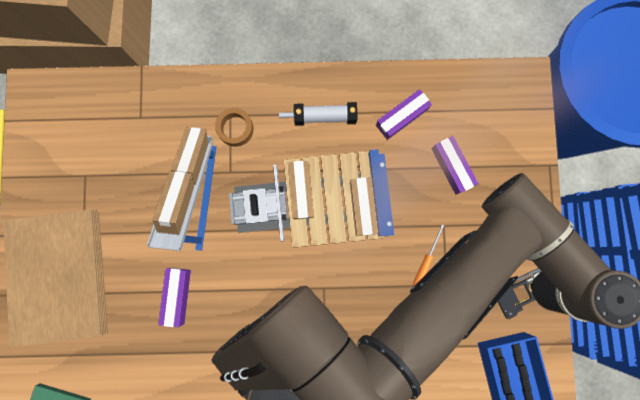

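View pics/side0.png

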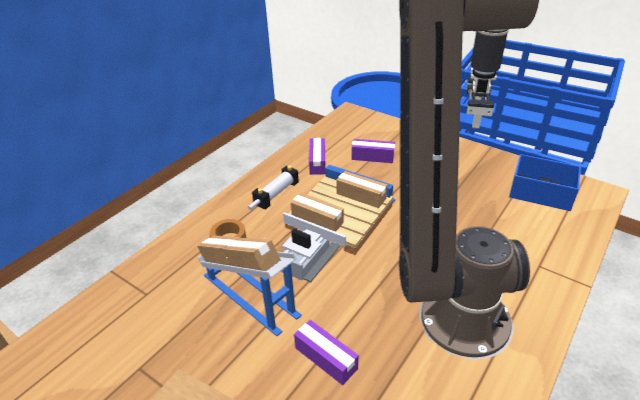

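The top view shows the chute at (180,190), with chute_low at (187,155) and chute_high at (173,205). The slab is around (335,200), with laid_far at (300,190), laid_near at (364,206), the fence at (381,195) and the bar at (280,203). The purple look-alikes lie at (173,297), (404,113) and (455,165). Next I'll fit the geometry from depth.

```bash
cat > v.py <<'E'
import numpy as np,cv2
from scipy.spatial.transform import Rotation as R
def cloud(c):
    z=c["range_z"];h,w=z.shape;u,v=np.meshgrid(np.arange(w),np.arange(h));K=c["mtx"]
    p=np.stack([(u-K[0,2])/K[0,0]*z,(v-K[1,2])/K[1,1]*z,z],-1)
    p=p@c["pose"][:3,:3].T+c["pose"][:3,3]; p[z==0]=np.nan
    return p
def rect(p):
    return cv2.minAreaRect((p[:,:2]*1000).astype(np.float32))
def proj(c,X):
    q=(np.atleast_2d(X)-c["pose"][:3,3])@c["pose"][:3,:3]; q=q@c["mtx"].T; return q[:,:2]/q[:,2:]
E
python3 - <<'E'
from v import *
for n in("top","side"):
    c=dict(np.load(n+"0.npz"));p=cloud(c);col=c["color"].astype(int)
    z=p[...,2];x=p[...,0];y=p[...,1];r_,g,b=col[...,0],col[...,1],col[...,2]
    print(n,"bench z",np.nanmedian(z[(x>.3)&(x<.5)&(y>.3)&(y<.4)]))
    reg=(x>.2)&(x<.75)&(y>-.40)&(y<.05)
    def rep(nm,m):
        q=p[m]; 
        if len(q)<5: print(nm,len(q));return
        a=rect(q);print(nm,len(q),"c",np.round(a[0],1),"size",np.round(a[1],1),"ang",round(a[2],2),"z",np.round(np.percentile(q[:,2],[5,50,95])*1000,1))
    blue=(b>r_+50)&(b>g+25)
    rep("fence",reg&blue&(abs(z-.085)<.008))
    rep("deck",reg&(abs(z-.045)<.006)&~blue&(r_>b+30))
    top=reg&(abs(z-.105)<.008)
    nl,lab=cv2.connectedComponents((top&~blue&(abs(r_-b)<60)|top&(r_>b)).astype(np.uint8))
    for i in range(1,nl):
        if (lab==i).sum()>60: rep("z105 comp",lab==i)
    rep("bar",reg&(abs(z-.091)<.005)&(abs(r_-b)<25)&(y>-.15))
    rep("grip",reg&(abs(z-.112)<.005)&(r_<70)&(b<70)&(y>-.15))
E
```

```text
top bench z 0.002107652095777679
fence 719 c [ 524.3 -287.3] size [247.9  25.1] ang 4.78 z [79.2 84.7 89.3]
deck 4105 c [ 568. -152.] size [370.1 267.2] ang 4.69 z [40.3 44.8 49.5]
z105 comp 1171 c [534.9 -63.6] size [161.1  59.6] ang 3.93 z [ 99.9 105.1 109.9]
z105 comp 1196 c [ 483.1 -242. ] size [160.6  60.7] ang 4.7 z [ 99.6 104.8 109.8]
bar 185 c [500.8   1.5] size [215.9   8.3] ang 4.52 z [86.9 90.7 95. ]
grip 0
side bench z 0.0037346644843817556
fence 195 c [ 525.8 -289.9] size [251.1  37. ] ang 6.35 z [78.8 86.7 90.8]
deck 1787 c [ 516.1 -157.4] size [265.2 272.9] ang 4.55 z [41.7 46.9 50.2]
z105 comp 647 c [ 486.1 -244.1] size [164.4  72.7] ang 5.74 z [ 99.5 107.2 110.9]
z105 comp 751 c [536.  -65.3] size [164.1  67.9] ang 3.64 z [ 99.8 107.3 111.1]
bar 215 c [505.4 -38.6] size [219.6  90.4] ang 5.34 z [86.8 92.  95.3]
grip 0
```

Run:
```python
from v import *
c=dict(np.load("top0.npz"));p=cloud(c);col=c["color"].astype(int)
z=p[...,2];x=p[...,0];y=p[...,1];r_,g,b=col[...,0],col[...,1],col[...,2]
blue=(b>r_+50)&(b>g+25)
yaw=np.radians(4.7);ex=np.array([np.cos(yaw),np.sin(yaw)]);ey=np.array([-ex[1],ex[0]])
def ext(q):
    a=q[:,:2]@np.c_[ex,ey]*1000;return np.percentile(a,[.5,99.5],axis=0).round(1).tolist()
O=np.array([.5243,-.2873])+ey*.1285
for it in range(2):
    s=((p[...,:2]-O)@np.c_[ex,ey])*1000
    deck=(abs(z-.045)<.006)&(r_>b+30)&(abs(s[...,0])<145)&(abs(s[...,1])<150)
    q=s[deck];print("O",O.round(4),"deck",np.percentile(q,[.5,99.5],axis=0).round(1).tolist(),cv2.minAreaRect(q.astype(np.float32)))
    fe=s[blue&(abs(z-.085)<.01)&(abs(s[...,0])<145)&(abs(s[...,1])<170)];print("fence",np.percentile(fe,[1,99],axis=0).round(1).tolist())
    cen=[]
    for u in(83,-83):
        m=(abs(z-.105)<.01)&(abs(s[...,1]-u)<45)&(abs(s[...,0])<140);
        print(u,cv2.minAreaRect(s[m].astype(np.float32)),np.percentile(s[m],[1,99],axis=0).round(1).tolist())
    bm=(abs(z-.091)<.006)&(abs(r_-b)<25)&(abs(s[...,1]-170)<35)&(abs(s[...,0])<140)
    print("bar",np.percentile(s[bm],[2,50,98],axis=0).round(1).tolist())
    gm=(abs(s[...,0])<50)&(s[...,1]>180)&(s[...,1]<275)&(z>.075)&(r_<90)
    print("grip",gm.sum(),s[gm].mean(0).round(1) if gm.any() else 0,np.median(z[gm]) if gm.any() else 0)
    break
# chute cartons
m=(x>.3)&(x<.8)&(y>.1)&(y<.33)&(z>.09)&(z<.36)&~blue
q=p[m]
rng=np.random.default_rng(0);best=0
for _ in range(500):
    t=q[rng.choice(len(q),3,False)];n=np.cross(t[1]-t[0],t[2]-t[0]);l=np.linalg.norm(n)
    if l<1e-4: continue
    n/=l;d=abs((q-t[0])@n)<.005
    if d.sum()>best: best=d.sum();I=d
for _ in range(3):
    cen=q[I].mean(0);n=np.linalg.svd(q[I]-cen,full_matrices=False)[2][2];n*=np.sign(n[2]);I=abs((q-cen)@n)<.007
print("plane",len(q),I.sum(),n.round(4),"tilt",np.degrees(np.arccos(n[2])),"az",np.degrees(np.arctan2(n[1],n[0])))
az=np.arctan2(n[1],n[0]);up=np.array([-n[2]*np.cos(az),-n[2]*np.sin(az),np.hypot(n[0],n[1])]);sd=np.cross(n,up)
a=(q[I]-cen)@np.c_[up,sd]*1000
rc=cv2.minAreaRect(a.astype(np.float32));print(rc,cen,np.percentile(a,[1,99],axis=0))
off=np.percentile(a,[.5,99.5],axis=0).mean(0)/1000
print("mid of pair top",(cen+up*off[0]+sd*off[1]).round(4),"up",up.round(4),"sd",sd.round(4))
# full mask picture rows at carton: histogram along up to see the 5mm gap
```

```text
O [ 0.5138 -0.1592] deck [[-129.6, -114.4], [128.5, 135.5]] ((0.155975341796875, 2.780242919921875), (267.58392333984375, 260.6327209472656), 89.89163208007812)
fence [[-120.7, -140.2], [120.7, -116.2]]
83 ((29.208892822265625, 93.55508422851562), (59.77394485473633, 161.73025512695312), 89.22535705566406) [[-49.8, 64.3], [107.8, 123.0]]
-83 ((-37.320735931396484, -79.94597625732422), (60.72897720336914, 160.6089630126953), 89.99683380126953) [[-116.2, -109.4], [41.2, -50.3]]
bar [[-102.2, 157.2], [-3.9, 161.1], [102.9, 165.1]]
grip 138 [-1.000e-01  2.276e+02] 0.11112820600244488
plane 3938 2204 [ 0.4931 -0.0786  0.8664] tilt 29.954591074167304 az -9.057549967853182
((-12.780166625976562, -1.4692955017089844), (328.04034423828125, 63.653621673583984), 0.5387957692146301) [0.56990592 0.2573355  0.18117708] [[-171.43166929  -31.10263423]
 [ 148.59554947   29.51534788]]
mid of pair top [0.5804 0.2568 0.1751] up [-0.8556  0.1364  0.4993] sd [-0.1574 -0.9875  0.    ]
```

```bash
cat > plan.py <<'E'
from v import *
import json
from plant import r
yaw=np.radians(4.7);O=np.array([.5138,-.1592,0]);SX=np.array([np.cos(yaw),np.sin(yaw),0]);SY=np.array([-SX[1],SX[0],0]);Z=np.array([0,0,1.])
n=np.array([.4931,-.0786,.8664]);n/=np.linalg.norm(n);up=np.array([-.8556,.1364,.4993]);sd=np.cross(n,up);mid=np.array([.5804,.2568,.1751])
def slab(x,y,z): return O+SX*x/1e3+SY*y/1e3+Z*z/1e3
def chute(u,h): return mid+up*u/1e3+n*(h-60)/1e3   # h above the face, u along slope from pair middle (mm)
def rot(x,y): return np.c_[x,y,np.cross(x,y)]
def pose():
    s=r.get_state();return np.array(s["tcp_pos"]),R.from_euler("xyz",s["eef_rot"],degrees=True).as_matrix(),s
def plan(wps,st=.14,an=36,P=None,M=None):
    if P is None: P,M,s=pose();print("t",round(s["time_s"],2),"tcp",P.round(4),"q",np.round(s["joints"],1),"F",np.round(s["contact_force"],1),"w",round(s["gripper_width"],4))
    for k,(p,m) in enumerate(wps):
        m=M if m is None else m;w=R.from_matrix(M.T@m).as_rotvec();d=p-P
        N=max(1,int(np.ceil(max(np.linalg.norm(d)/st,np.degrees(np.linalg.norm(w))/an))))
        for i in range(N):
            P2=P+d*(i+1)/N;M2=M@R.from_rotvec(w*(i+1)/N).as_matrix();Mi=M@R.from_rotvec(w*i/N).as_matrix()
            print(k,((Mi.T@d/N)/.15).round(3).tolist(),((w/N)/(np.pi/4)).round(3).tolist(),"->",P2.round(3))
        P,M=p,m
    return P,M
def ysign(x,y,M): # the half-turn choice nearest to M
    return min((rot(x,y),rot(x,-y)),key=lambda A:np.linalg.norm(R.from_matrix(M.T@A).as_rotvec()))
E
python3 - <<'E'
from plan import *
P,M,s=pose();print(M.round(3))
for sg in(1,-1): print("chute rot",sg,np.degrees(R.from_matrix(M.T@rot(-n,sg*sd)).as_rotvec()).round(1))
C=ysign(-n,sd,M)
for sg in(1,-1): print("place from chute",sg,np.degrees(R.from_matrix(C.T@rot(-Z,sg*SX)).as_rotvec()).round(1))
print("C y",C[:,1])
D=R.from_matrix(M).as_matrix()
plan([(np.array([.45,-.35,.34]),None),(np.array([.5,0,.36]),C),(chute(82.5,150),C)])
E
```

```text
[[ 0.    -0.395  0.919]
 [-0.     0.919  0.395]
 [-1.    -0.     0.   ]]
chute rot 1 [-143.4  -11.1   38.4]
chute rot -1 [31.6 29.2  8.4]
place from chute 1 [ 74.4 -25.4  19.9]
place from chute -1 [-101.1  -21.2  -27. ]
C y [ 1.57423945e-01  9.87509246e-01 -8.68011054e-06]
t 0.7 tcp [ 0.2664 -0.6202  0.2456] q [-50.2  20.5   0.7  -0.  -70.1 -16.5] F [-0.1  0.6 -0.5] w 0.0873
0 [-0.21, 0.391, 0.612] [0.0, 0.0, 0.0] -> [ 0.328 -0.53   0.277]
0 [-0.21, 0.391, 0.612] [0.0, 0.0, 0.0] -> [ 0.389 -0.44   0.309]
0 [-0.21, 0.391, 0.612] [0.0, 0.0, 0.0] -> [ 0.45 -0.35  0.34]
1 [-0.044, 0.671, 0.409] [0.234, 0.216, 0.063] -> [ 0.467 -0.233  0.347]
1 [-0.068, 0.736, 0.27] [0.234, 0.216, 0.063] -> [ 0.483 -0.117  0.353]
1 [-0.063, 0.775, 0.119] [0.234, 0.216, 0.063] -> [ 0.5  -0.    0.36]
2 [0.169, 0.888, 0.145] [0.0, -0.0, 0.0] -> [0.527 0.13  0.327]
2 [0.169, 0.888, 0.145] [0.0, -0.0, 0.0] -> [0.554 0.261 0.294]
```

Emit:
send_rows(plan=[[[-0.07, 0.13, 0.2], [0, 0, 0]], [[-0.14, 0.26, 0.4], [0, 0, 0]], [[-0.21, 0.39, 0.61], [0, 0, 0]], [[-0.3, 0.56, 0.86], [0, 0, 0]], [[-0.34, 0.64, 1.0], [0, 0, 0]]], jaw=1, force=35)

```text
time_s: 1.2
tcp_pos: [0.3678, -0.4708, 0.2983]
eef_rot: [-56.7, 89.9, -33.4]
contact_force: [-0.7, -0.9, 0.4]
gripper_width: 0.0875
```

Emit:
send_rows(plan=[[[-0.07, 0.13, 0.2], [0, 0, 0]], [[-0.14, 0.26, 0.4], [0, 0, 0]], [[-0.21, 0.39, 0.61], [0, 0, 0]], [[-0.28, 0.53, 0.83], [0, 0, 0]], [[-0.28, 0.53, 0.83], [0, 0, 0]]])

```text
time_s: 1.7
tcp_pos: [0.453, -0.346, 0.3422]
eef_rot: [-47.5, 89.7, -24.0]
contact_force: [-0.0, -0.1, -0.9]
gripper_width: 0.0878
```

Run:
```python
from plan import *
P,M,s=pose();
for sg in(1,-1): C=rot(-n,sg*sd);print(sg);plan([(np.array([.5,0,.36]),C),(chute(82.5,130),C)])
```

```text
1
t 1.7 tcp [ 0.453  -0.346   0.3422] q [-17.7   7.7  -4.    0.  -78.  -48.8] F [-0.  -0.1 -0.9] w 0.0878
0 [-0.024, 0.398, 0.242] [-0.636, -0.051, 0.172] -> [ 0.462 -0.277  0.346]
0 [0.032, 0.233, 0.403] [-0.636, -0.051, 0.172] -> [ 0.472 -0.208  0.349]
0 [0.066, 0.005, 0.461] [-0.636, -0.051, 0.172] -> [ 0.481 -0.138  0.353]
0 [0.069, -0.225, 0.403] [-0.636, -0.051, 0.172] -> [ 0.491 -0.069  0.356]
0 [0.039, -0.397, 0.242] [-0.636, -0.051, 0.172] -> [0.5  0.   0.36]
1 [0.236, -0.888, -0.145] [0.0, 0.0, -0.0] -> [0.522 0.131 0.318]
1 [0.236, -0.888, -0.145] [0.0, 0.0, -0.0] -> [0.544 0.263 0.277]
-1
t 1.7 tcp [ 0.453  -0.346   0.3422] q [-17.7   7.7  -4.    0.  -78.  -48.8] F [-0.  -0.1 -0.9] w 0.0878
0 [-0.041, 0.663, 0.403] [0.236, 0.218, 0.064] -> [ 0.469 -0.231  0.348]
0 [-0.063, 0.728, 0.265] [0.236, 0.218, 0.064] -> [ 0.484 -0.115  0.354]
0 [-0.058, 0.766, 0.115] [0.236, 0.218, 0.064] -> [0.5  0.   0.36]
1 [0.236, 0.888, 0.145] [0.0, -0.0, 0.0] -> [0.522 0.131 0.318]
1 [0.236, 0.888, 0.145] [0.0, -0.0, 0.0] -> [0.544 0.263 0.277]
```

Emit:
send_rows(plan=[[[0, 0.1, 0.06], [-0.16, -0.01, 0.04]], [[-0.01, 0.2, 0.12], [-0.32, -0.03, 0.09]], [[-0.02, 0.3, 0.18], [-0.48, -0.04, 0.13]], [[-0.02, 0.4, 0.24], [-0.64, -0.05, 0.17]], [[-0.02, 0.4, 0.24], [-0.64, -0.05, 0.17]]])

```text
time_s: 2.2
tcp_pos: [0.4624, -0.2759, 0.3449]
eef_rot: [57.4, 82.3, 110.0]
contact_force: [0.4, -0.7, -0.3]
gripper_width: 0.0882
```

Emit:
send_rows(plan=[[[0.01, 0.06, 0.1], [-0.16, -0.01, 0.04]], [[0.02, 0.12, 0.2], [-0.32, -0.03, 0.09]], [[0.02, 0.18, 0.3], [-0.48, -0.04, 0.13]], [[0.03, 0.23, 0.4], [-0.64, -0.05, 0.17]], [[0.03, 0.23, 0.4], [-0.64, -0.05, 0.17]]])

```text
time_s: 2.7
tcp_pos: [0.4718, -0.2067, 0.3481]
eef_rot: [43.9, 74.9, 125.8]
contact_force: [-0.3, 0.5, -0.0]
gripper_width: 0.0875
```

Emit:
send_rows(plan=[[[0.02, 0, 0.12], [-0.16, -0.01, 0.04]], [[0.03, 0, 0.23], [-0.32, -0.03, 0.09]], [[0.05, 0, 0.35], [-0.48, -0.04, 0.13]], [[0.07, 0, 0.46], [-0.64, -0.05, 0.17]], [[0.07, 0, 0.46], [-0.64, -0.05, 0.17]]])

```text
time_s: 3.2
tcp_pos: [0.4814, -0.1369, 0.3502]
eef_rot: [29.6, 68.5, 141.0]
contact_force: [-0.1, -0.5, 0.4]
gripper_width: 0.0873
```

Emit:
send_rows(plan=[[[0.02, -0.06, 0.1], [-0.16, -0.01, 0.04]], [[0.03, -0.12, 0.2], [-0.32, -0.03, 0.09]], [[0.05, -0.17, 0.3], [-0.48, -0.04, 0.13]], [[0.07, -0.23, 0.4], [-0.64, -0.05, 0.17]], [[0.07, -0.23, 0.4], [-0.64, -0.05, 0.17]]])

```text
time_s: 3.7
tcp_pos: [0.4909, -0.0668, 0.3526]
eef_rot: [14.8, 63.5, 156.4]
contact_force: [-0.0, -1.0, 0.4]
gripper_width: 0.0877
```

Run:
```python
from plan import *
C=rot(-n,sd);plan([(chute(82.5,150),C),(chute(82.5,40),C)])
```

```text
t 3.7 tcp [ 0.4909 -0.0668  0.3526] q [   5.1   16.4    8.9  -12.9 -105.8   45.5] F [-0.  -1.   0.4] w 0.0877
0 [0.189, -0.677, 0.27] [-0.204, -0.019, 0.054] -> [0.512 0.042 0.333]
0 [0.162, -0.719, 0.155] [-0.204, -0.019, 0.054] -> [0.533 0.152 0.314]
0 [0.132, -0.74, 0.035] [-0.204, -0.019, 0.054] -> [0.554 0.261 0.294]
1 [0.733, -0.0, -0.0] [0.0, 0.0, -0.0] -> [0.5   0.27  0.199]
```

Emit:
send_rows(plan=[[[0.05, -0.17, 0.07], [-0.05, 0, 0.01]], [[0.1, -0.34, 0.14], [-0.1, -0.01, 0.03]], [[0.14, -0.51, 0.2], [-0.15, -0.01, 0.04]], [[0.19, -0.68, 0.27], [-0.2, -0.02, 0.05]], [[0.19, -0.68, 0.27], [-0.2, -0.02, 0.05]]])

```text
time_s: 4.2
tcp_pos: [0.5124, 0.0443, 0.3318]
eef_rot: [9.9, 62.1, 160.8]
contact_force: [0.6, -0.2, -0.5]
gripper_width: 0.0878
```

Emit:
send_rows(plan=[[[0.04, -0.18, 0.04], [-0.05, 0, 0.01]], [[0.08, -0.36, 0.08], [-0.1, -0.01, 0.03]], [[0.12, -0.54, 0.12], [-0.15, -0.01, 0.04]], [[0.16, -0.72, 0.16], [-0.2, -0.02, 0.05]], [[0.16, -0.72, 0.16], [-0.2, -0.02, 0.05]]])

```text
time_s: 4.7
tcp_pos: [0.5342, 0.1552, 0.3116]
eef_rot: [5.0, 60.8, 165.3]
contact_force: [0.1, 0.3, -0.6]
gripper_width: 0.0876
```

Emit:
send_rows(plan=[[[0.03, -0.18, 0.01], [-0.05, 0, 0.01]], [[0.07, -0.37, 0.02], [-0.1, -0.01, 0.03]], [[0.1, -0.56, 0.03], [-0.15, -0.01, 0.04]], [[0.13, -0.74, 0.04], [-0.2, -0.02, 0.05]], [[0.13, -0.74, 0.04], [-0.2, -0.02, 0.05]]])

```text
time_s: 5.2
tcp_pos: [0.5567, 0.2654, 0.2912]
eef_rot: [0.1, 59.8, 169.9]
contact_force: [0.1, -0.5, -0.2]
gripper_width: 0.0877
```

Run:
```python
from plan import *
C=rot(-n,sd);plan([(chute(82.5,40),C)])
c=r.capture("side");cv2.imwrite("pics/side1.png",cv2.resize(c["color"][150:400,120:440,::-1],None,fx=2,fy=2))
```

```text
t 5.2 tcp [0.5567 0.2654 0.2912] q [  31.2   29.6   22.8  -20.2 -105.9   47. ] F [ 0.1 -0.5 -0.2] w 0.0877
0 [0.721, 0.039, 0.016] [-0.022, 0.006, 0.012] -> [0.5   0.27  0.199]
```

View pics/side1.png

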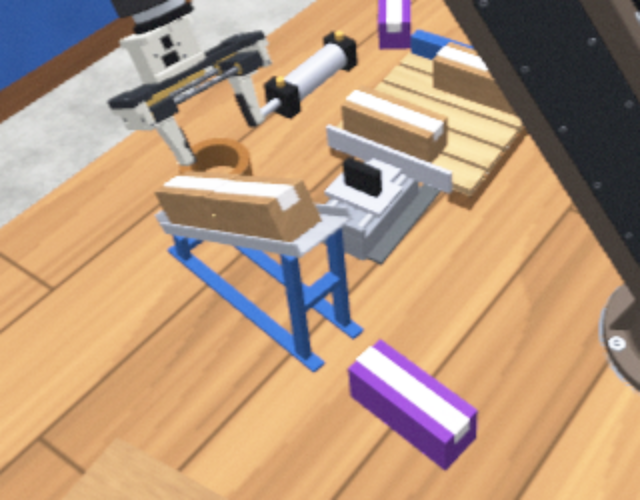

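The fingers straddle the chute above chute_high, at about (175,130) in the crop, with the jaw across the carton. I'll descend and grip.

Emit:
send_rows(plan=[[[0.1, 0.039, 0.016], [-0.022, 0.006, 0.012]], [[0.28, 0.039, 0.016], [-0.022, 0.006, 0.012]], [[0.46, 0.039, 0.016], [-0.022, 0.006, 0.012]], [[0.62, 0.039, 0.016], [-0.022, 0.006, 0.012]], [[0.72, 0.039, 0.016], [-0.022, 0.006, 0.012]]])

```text
time_s: 5.75
tcp_pos: [0.4995, 0.2659, 0.199]
eef_rot: [0.3, 60.1, 170.9]
contact_force: [-0.4, 0.6, 0.2]
gripper_width: 0.0876
```

Emit:
send_rows(plan=[[[0, 0, 0], [0, 0, 0]], [[0, 0, 0], [0, 0, 0]], [[0, 0, 0], [0, 0, 0]], [[0, 0, 0], [0, 0, 0]], [[0, 0, 0], [0, 0, 0]]], jaw=-1, force=35)

```text
time_s: 6.25
tcp_pos: [0.5008, 0.2661, 0.2]
eef_rot: [0.2, 60.3, 170.7]
contact_force: [3.2, 0.8, 3.7]
gripper_width: 0.0603
```

Run:
```python
from plan import *
C=rot(-n,sd);plan([(chute(82.5,40),C)])
```

```text
t 6.25 tcp [0.5008 0.2661 0.2   ] q [ 33.9  27.8   7.8 -19.9 -92.5  49.8] F [3.2 0.8 3.7] w 0.0603
0 [0.01, -0.022, 0.005] [-0.008, -0.005, 0.002] -> [0.5   0.27  0.199]
```

Run:
```python
from plan import *
C=rot(-n,sd);T=rot(-Z,-SX);plan([(chute(82.5,150),C),(np.array([.52,.08,.34]),T),(slab(80,-31,220),T)],st=.13,an=30)
```

```text
t 6.25 tcp [0.5008 0.2661 0.2   ] q [ 33.9  27.8   7.8 -19.9 -92.5  49.8] F [3.2 0.8 3.7] w 0.0603
0 [-0.723, -0.024, 0.002] [-0.008, -0.005, 0.002] -> [0.554 0.261 0.294]
1 [-0.082, 0.409, 0.061] [0.551, 0.188, -0.147] -> [0.543 0.201 0.31 ]
1 [-0.124, 0.382, -0.129] [0.551, 0.188, -0.147] -> [0.531 0.14  0.325]
1 [-0.131, 0.274, -0.293] [0.551, 0.188, -0.147] -> [0.52 0.08 0.34]
2 [0.267, -0.12, -0.598] [0.0, 0.0, 0.0] -> [ 0.545 -0.008  0.3  ]
2 [0.267, -0.12, -0.598] [0.0, 0.0, 0.0] -> [ 0.571 -0.096  0.26 ]
2 [0.267, -0.12, -0.598] [0.0, 0.0, 0.0] -> [ 0.596 -0.184  0.22 ]
```

Emit:
send_rows(plan=[[[-0.1, 0, 0], [0, 0, 0]], [[-0.26, 0, 0], [0, 0, 0]], [[-0.44, 0, 0], [0, 0, 0]], [[-0.62, 0, 0], [0, 0, 0]], [[-0.72, 0, 0], [0, 0, 0]]])

```text
time_s: 6.75
tcp_pos: [0.5548, 0.2572, 0.2953]
eef_rot: [0.1, 60.4, 170.7]
contact_force: [0.1, 0.7, -3.6]
gripper_width: 0.0603
```

Emit:
send_rows(plan=[[[-0.02, 0.1, 0.02], [0.11, 0.04, -0.03]], [[-0.03, 0.18, 0.03], [0.24, 0.08, -0.06]], [[-0.05, 0.29, 0.04], [0.39, 0.13, -0.1]], [[-0.07, 0.37, 0.05], [0.5, 0.17, -0.13]], [[-0.08, 0.41, 0.06], [0.55, 0.19, -0.15]]])

```text
time_s: 7.25
tcp_pos: [0.5425, 0.1957, 0.3108]
eef_rot: [12.7, 69.7, 157.0]
contact_force: [-0.1, -0.1, -2.8]
gripper_width: 0.0603
```

Emit:
send_rows(plan=[[[-0.02, 0.08, -0.03], [0.11, 0.04, -0.03]], [[-0.05, 0.16, -0.05], [0.24, 0.08, -0.06]], [[-0.08, 0.26, -0.09], [0.39, 0.13, -0.1]], [[-0.11, 0.34, -0.12], [0.5, 0.17, -0.13]], [[-0.12, 0.38, -0.13], [0.55, 0.19, -0.15]]])

```text
time_s: 7.75
tcp_pos: [0.5298, 0.1347, 0.326]
eef_rot: [23.9, 80.0, 142.7]
contact_force: [0.5, -0.6, -3.0]
gripper_width: 0.0599
```

Emit:
send_rows(plan=[[[-0.02, 0.05, -0.06], [0.11, 0.04, -0.03]], [[-0.05, 0.12, -0.12], [0.24, 0.08, -0.06]], [[-0.09, 0.19, -0.2], [0.39, 0.13, -0.1]], [[-0.12, 0.25, -0.27], [0.5, 0.17, -0.13]], [[-0.13, 0.27, -0.29], [0.55, 0.19, -0.15]]])

```text
time_s: 8.25
tcp_pos: [0.5167, 0.0742, 0.3415]
eef_rot: [-109.0, 89.1, -15.3]
contact_force: [0.1, 0.6, -2.5]
gripper_width: 0.0599
```

Run:
```python
from plan import *
T=rot(-Z,-SX);plan([(slab(80,-31,220),T)],st=.13,an=30)
```

```text
t 8.25 tcp [0.5167 0.0742 0.3415] q [ 30.2   2.6 -10.1   0.7 -76.7 -26.7] F [ 0.1  0.6 -2.5] w 0.0599
0 [0.275, -0.135, -0.582] [-0.007, -0.002, 0.007] -> [ 0.543 -0.012  0.301]
0 [0.273, -0.133, -0.583] [-0.007, -0.002, 0.007] -> [ 0.57  -0.098  0.26 ]
0 [0.272, -0.131, -0.584] [-0.007, -0.002, 0.007] -> [ 0.596 -0.184  0.22 ]
```

Emit:
send_rows(plan=[[[0.06, -0.03, -0.12], [0, 0, 0]], [[0.13, -0.06, -0.27], [0, 0, 0]], [[0.2, -0.1, -0.43], [0, 0, 0]], [[0.27, -0.13, -0.58], [0, 0, 0]], [[0.27, -0.13, -0.58], [0, 0, 0]]])

```text
time_s: 8.75
tcp_pos: [0.5415, -0.0135, 0.2995]
eef_rot: [-118.0, 89.3, -24.5]
contact_force: [-0.4, -0.0, -3.0]
gripper_width: 0.0602
```

Emit:
send_rows(plan=[[[0.06, -0.03, -0.12], [0, 0, 0]], [[0.13, -0.06, -0.27], [0, 0, 0]], [[0.2, -0.1, -0.43], [0, 0, 0]], [[0.27, -0.13, -0.58], [0, 0, 0]], [[0.27, -0.13, -0.58], [0, 0, 0]]])

```text
time_s: 9.25
tcp_pos: [0.5661, -0.1009, 0.2576]
eef_rot: [-129.4, 89.5, -36.0]
contact_force: [-1.3, 0.2, -3.2]
gripper_width: 0.0602
```

Emit:
send_rows(plan=[[[0.05, -0.03, -0.12], [0, 0, 0]], [[0.12, -0.06, -0.27], [0, 0, 0]], [[0.18, -0.1, -0.43], [0, 0, 0]], [[0.24, -0.13, -0.55], [0, 0, 0]], [[0.27, -0.13, -0.58], [-0.02, 0, 0.02]]])

```text
time_s: 9.75
tcp_pos: [0.5907, -0.1877, 0.2169]
eef_rot: [117.8, 89.3, -148.0]
contact_force: [-0.7, -0.3, -2.8]
gripper_width: 0.06
```

```bash
cat >> plan.py <<'E'
def snap(name,crop=None,f=2):
    cs={}
    for k in("top","side"):
        c=r.capture(k);cs[k]=c;np.savez(f"{k}_{name}.npz",**{q:c[q] for q in("color","range_z","mtx","pose")})
    return cs
def held(c,tcp,zt,tol=.012):
    "rect, in the slab frame, of the brown/white points within tol of height zt near tcp"
    p=cloud(c);s=(p-O)@np.c_[SX,SY]*1000;t=(tcp-O)@np.c_[SX,SY]*1000
    col=c["color"].astype(int);m=(abs(p[...,2]-zt)<tol)&(abs(s[...,0]-t[0])<45)&(abs(s[...,1]-t[1])<100)
    return t,s[m],col[m],m
E
python3 - <<'E'
from plan import *
T=rot(-Z,-SX);plan([(slab(80,-31,180),T)],st=.13,an=30)
P,M,s=pose();cs=snap("p1")
t,q,col,m=held(cs["top"],P,P[2]+.02)
print("tcp slab",t,cv2.minAreaRect(q.astype(np.float32)),np.percentile(q,[2,98],axis=0),len(q))
a=cv2.resize(cs["top"]["color"][100:300,200:440,::-1],None,fx=2,fy=2);b=cv2.resize(cs["side"]["color"][100:300,200:440,::-1],None,fx=2,fy=2)
cv2.imwrite("pics/p1.png",np.vstack([a,b])[:800,:])
cv2.imwrite("pics/p1.png",cv2.resize(np.hstack([a,b]),(800,333)))
E
```

```text
t 9.75 tcp [ 0.5907 -0.1877  0.2169] q [  0.6  16.8  -8.8   0.4 -65.    3.5] F [-0.7 -0.3 -2.8] w 0.06
0 [0.246, -0.04, 0.026] [-0.009, -0.007, -0.013] -> [ 0.596 -0.184  0.18 ]
tcp slab [ 74.31121857 -34.67546358] ((73.63677978515625, -35.03113555908203), (60.357704162597656, 160.89639282226562), 0.9733969569206238) [[  44.31706478 -113.42479146]
 [  99.36411013   43.5541166 ]] 681
```

View pics/p1.png

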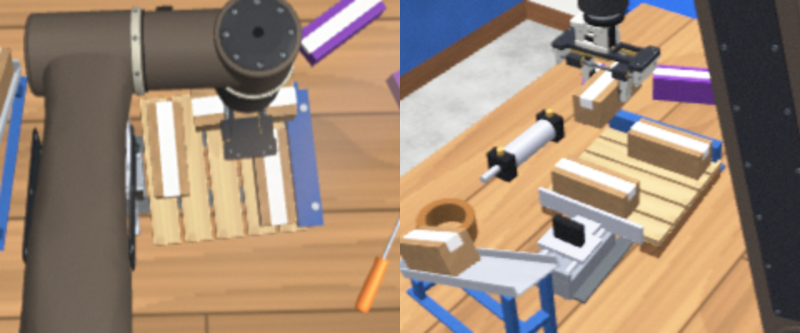

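The carton is held level along slab y, its centre within 1 mm of the TCP. chute_low is still at the stop. Next I align and lower it.

Emit:
send_rows(plan=[[[0.06, -0.04, 0.03], [-0.01, -0.01, -0.01]], [[0.12, -0.04, 0.03], [-0.01, -0.01, -0.01]], [[0.2, -0.04, 0.03], [-0.01, -0.01, -0.01]], [[0.25, -0.04, 0.03], [-0.01, -0.01, -0.01]], [[0.25, -0.04, 0.03], [-0.01, -0.01, -0.01]]])

```text
time_s: 10.35
tcp_pos: [0.595, -0.1817, 0.1775]
eef_rot: [63.9, 89.6, 158.7]
contact_force: [-0.2, 0.6, -1.7]
gripper_width: 0.06
```

Run:
```python
from plan import *
T=rot(-Z,-SX);plan([(slab(80.5,-30.7,180),T),(slab(80.5,-30.7,125),T)],st=.13,an=30)
P,M,s=pose();c=r.capture("top");t,q,col,m=held(c,P,P[2]+.02)
print("tcp slab",t,cv2.minAreaRect(q.astype(np.float32)),len(q))
c=r.capture("side");t,q,col,m=held(c,P,P[2]+.02,.01);p=cloud(c)[m];A=np.c_[q,np.ones(len(q))];print("slope z vs slab x,y",np.linalg.lstsq(A,p[:,2]*1000,rcond=None)[0],len(q),P[2])
```

```text
t 10.35 tcp [ 0.595  -0.1817  0.1775] q [  0.9  18.7 -11.3  -0.2 -60.4   4. ] F [-0.2  0.6 -1.7] w 0.06
0 [-0.017, -0.01, -0.011] [0.002, 0.004, -0.008] -> [ 0.597 -0.183  0.18 ]
1 [0.367, 0.0, 0.0] [0.0, 0.0, 0.0] -> [ 0.597 -0.183  0.125]
tcp slab [ 79.04126096 -29.03760275] ((76.39254760742188, -29.476348876953125), (58.29369354248047, 160.81985473632812), 1.5491597652435303) 616
slope z vs slab x,y [ 1.44041221e-02 -1.60870854e-02  1.97532852e+02] 460 0.17746116700187875
```

Emit:
send_rows(plan=[[[0.05, -0.01, -0.011], [0.002, 0.004, -0.008]], [[0.15, -0.01, -0.011], [0.002, 0.004, -0.008]], [[0.25, -0.01, -0.011], [0.002, 0.004, -0.008]], [[0.33, -0.01, -0.011], [0.002, 0.004, -0.008]], [[0.35, -0.01, -0.011], [0.002, 0.004, -0.008]]])

```text
time_s: 10.95
tcp_pos: [0.5965, -0.1834, 0.125]
eef_rot: [-148.3, 90.0, -53.6]
contact_force: [-0.2, -0.1, -1.8]
gripper_width: 0.0605
```

Run:
```python
from plan import *
T=rot(-Z,-SX);plan([(slab(80.5,-30.5,125),T),(slab(80.5,-30.5,86),T)],st=.13,an=30)
```

```text
t 10.95 tcp [ 0.5965 -0.1834  0.125 ] q [  0.8  21.5 -14.9   0.  -53.6   3.8] F [-0.2 -0.1 -1.8] w 0.0605
0 [-0.0, -0.0, 0.003] [-0.0, -0.001, 0.0] -> [ 0.597 -0.183  0.125]
1 [0.26, 0.0, 0.0] [0.0, 0.0, 0.0] -> [ 0.597 -0.183  0.086]
```

Emit:
send_rows(plan=[[[0.05, 0, 0.003], [0, 0, 0]], [[0.11, 0, 0.003], [0, 0, 0]], [[0.17, 0, 0.003], [0, 0, 0]], [[0.22, 0, 0.003], [0, 0, 0]], [[0.24, 0, 0.003], [0, 0, 0]]])

```text
time_s: 11.45
tcp_pos: [0.596, -0.183, 0.0879]
eef_rot: [104.5, 89.9, -160.8]
contact_force: [-0.4, 0.2, -2.6]
gripper_width: 0.06
```

Emit:
send_rows(plan=[[[0.005, 0, 0], [0, 0, 0]], [[0.01, 0, 0], [0, 0, 0]], [[0.015, 0, 0], [0, 0, 0]], [[0.02, 0, 0], [0, 0, 0]], [[0.02, 0, 0], [0, 0, 0]]])

```text
time_s: 11.95
tcp_pos: [0.5961, -0.183, 0.0866]
eef_rot: [171.2, 90.0, -94.1]
contact_force: [-5.4, 3.1, 9.8]
gripper_width: 0.06
```

Run:
```python
from plan import *
T=rot(-Z,-SX);plan([(slab(80.5,-30.5,84),T)])
```

```text
t 11.95 tcp [ 0.5961 -0.183   0.0866] q [  0.9  23.8 -17.1   0.  -49.1   3.8] F [-5.4  3.1  9.8] w 0.06
0 [0.017, -0.003, -0.0] [-0.0, -0.001, -0.0] -> [ 0.597 -0.183  0.084]
```

Contact with the deck (about 12 N change). Releasing and lifting.

Emit:
send_rows(plan=[[[0, 0, 0], [0, 0, 0]], [[0, 0, 0], [0, 0, 0]], [[0, 0, 0], [0, 0, 0]], [[0, 0, 0], [0, 0, 0]], [[0, 0, 0], [0, 0, 0]]], jaw=1)

```text
time_s: 12.45
tcp_pos: [0.5961, -0.183, 0.0865]
eef_rot: [173.3, 90.0, -92.0]
contact_force: [-0.1, 0.5, 0.4]
gripper_width: 0.0869
```

Emit:
send_rows(plan=[[[-0.08, 0, 0], [0, 0, 0]], [[-0.25, 0, 0], [0, 0, 0]], [[-0.5, 0, 0], [0, 0, 0]], [[-0.75, 0, 0], [0, 0, 0]], [[-0.95, 0, 0], [0, 0, 0]]])

```text
time_s: 12.95
tcp_pos: [0.5966, -0.1831, 0.2324]
eef_rot: [-121.2, 89.9, -26.5]
contact_force: [-0.2, 0.2, 0.5]
gripper_width: 0.0878
```

Run:
```python
from plan import *
C=rot(-n,sd);plan([(np.array([.56,.06,.33]),rot(-Z,-SX)),(chute(-82.5,150),C),(chute(-82.5,40),C)],an=32)
```

```text
t 12.95 tcp [ 0.5966 -0.1831  0.2324] q [  0.9  16.2  -7.4   0.1 -66.3   3.8] F [-0.2  0.2  0.5] w 0.0878
0 [-0.327, 0.054, 0.817] [0.0, -0.001, 0.001] -> [ 0.578 -0.062  0.281]
0 [-0.326, 0.055, 0.818] [0.0, -0.001, 0.001] -> [0.56 0.06 0.33]
1 [0.262, -0.332, 0.371] [-0.551, -0.188, 0.147] -> [0.605 0.119 0.291]
1 [0.254, -0.478, 0.153] [-0.551, -0.188, 0.147] -> [0.65  0.179 0.251]
1 [0.199, -0.517, -0.1] [-0.551, -0.188, 0.147] -> [0.695 0.238 0.212]
2 [0.733, 0.0, -0.0] [0.0, 0.0, -0.0] -> [0.641 0.247 0.117]
```

Emit:
send_rows(plan=[[[-0.08, 0.01, 0.2], [0, 0, 0]], [[-0.16, 0.03, 0.41], [0, 0, 0]], [[-0.25, 0.04, 0.62], [0, 0, 0]], [[-0.33, 0.05, 0.82], [0, 0, 0]], [[-0.33, 0.05, 0.82], [0, 0, 0]]])

```text
time_s: 13.45
tcp_pos: [0.5794, -0.0585, 0.285]
eef_rot: [-98.4, 89.6, -3.6]
contact_force: [-0.2, -0.2, 0.6]
gripper_width: 0.0877
```

Emit:
send_rows(plan=[[[-0.08, 0.01, 0.2], [0, 0, 0]], [[-0.16, 0.03, 0.41], [0, 0, 0]], [[-0.25, 0.04, 0.62], [0, 0, 0]], [[-0.33, 0.05, 0.82], [0, 0, 0]], [[-0.33, 0.05, 0.82], [0, 0, 0]]])

```text
time_s: 13.95
tcp_pos: [0.5615, 0.0657, 0.3368]
eef_rot: [-90.3, 89.4, 4.7]
contact_force: [-0.2, 0.3, -0.8]
gripper_width: 0.0877
```

Emit:
send_rows(plan=[[[0.05, -0.06, 0.07], [-0.11, -0.04, 0.03]], [[0.11, -0.14, 0.16], [-0.24, -0.08, 0.06]], [[0.18, -0.23, 0.26], [-0.39, -0.13, 0.1]], [[0.26, -0.33, 0.37], [-0.55, -0.19, 0.15]], [[0.26, -0.33, 0.37], [-0.55, -0.19, 0.15]]])

```text
time_s: 14.45
tcp_pos: [0.6074, 0.1256, 0.2942]
eef_rot: [25.1, 79.3, 145.1]
contact_force: [-0.2, -0.9, -1.6]
gripper_width: 0.0875
```

Emit:
send_rows(plan=[[[0.05, -0.09, 0.03], [-0.11, -0.04, 0.03]], [[0.11, -0.2, 0.06], [-0.24, -0.08, 0.06]], [[0.18, -0.33, 0.1], [-0.39, -0.13, 0.1]], [[0.25, -0.48, 0.15], [-0.55, -0.19, 0.15]], [[0.25, -0.48, 0.15], [-0.55, -0.19, 0.15]]])

```text
time_s: 14.95
tcp_pos: [0.653, 0.1857, 0.2497]
eef_rot: [13.6, 68.6, 159.0]
contact_force: [0.8, 0.4, -2.2]
gripper_width: 0.0873
```

Run:
```python
from plan import *
C=rot(-n,sd);plan([(chute(-82.5,150),C),(chute(-82.5,40),C)],an=32)
cs=snap("p2")
for k,c in cs.items():
    p=cloud(c);s=(p-O)@np.c_[SX,SY]*1000
    for nm,cx,cy,w,h in(("near",-37,-80,88,36),("far",29,93,85,40),("new",80,-31,36,88)):
        m=(abs(p[...,2]-.105)<.01)&(abs(s[...,0]-cx)<w)&(abs(s[...,1]-cy)<h);print(k,nm,m.sum(),cv2.minAreaRect(s[m].astype(np.float32)) if m.sum()>5 else 0)
    q=p-mid;a=np.stack([q@up,q@sd,q@n],-1)*1000
    m=(abs(a[...,2])<12)&(abs(a[...,1])<45)&(a[...,0]>-185)&(a[...,0]<60);print(k,"chute_low top (expect -82.5,0,160x60)",m.sum(),cv2.minAreaRect(a[m][:,:2].astype(np.float32)) if m.sum()>5 else 0)
```

```text
t 14.95 tcp [0.653  0.1857 0.2497] q [ 23.8  31.8  22.1 -15.  -95.7  32.1] F [ 0.8  0.4 -2.2] w 0.0873
0 [0.185, -0.469, -0.113] [-0.541, -0.176, 0.138] -> [0.695 0.238 0.212]
1 [0.733, 0.0, -0.0] [0.0, 0.0, -0.0] -> [0.641 0.247 0.117]
top near 1222 ((-33.32685852050781, -79.77032470703125), (169.5328369140625, 64.10371398925781), 1.8199185132980347)
top far 1192 ((29.26244354248047, 93.62013244628906), (59.869850158691406, 160.95191955566406), 89.15808868408203)
top new 1183 ((79.27752685546875, -30.53583526611328), (60.8003044128418, 160.51922607421875), 1.5599578619003296)
top chute_low top (expect -82.5,0,160x60) 887 ((-82.1973648071289, 0.17376708984375), (163.66363525390625, 61.49278259277344), 1.7440851926803589)
side near 135 ((14.078907012939453, -72.86985778808594), (52.708316802978516, 74.65667724609375), 87.31361389160156)
side far 783 ((30.455551147460938, 92.07307434082031), (66.12476348876953, 164.4535369873047), 89.86783599853516)
side new 631 ((77.65817260742188, -33.659324645996094), (69.31451416015625, 172.0186004638672), 2.160649538040161)
side chute_low top (expect -82.5,0,160x60) 530 ((-85.08544158935547, 0.7101097106933594), (171.23789978027344, 63.685829162597656), 1.8691649436950684)
```

Emit:
send_rows(plan=[[[0.04, -0.09, -0.02], [-0.11, -0.04, 0.03]], [[0.08, -0.2, -0.05], [-0.24, -0.08, 0.06]], [[0.13, -0.33, -0.08], [-0.39, -0.13, 0.1]], [[0.185, -0.47, -0.11], [-0.54, -0.176, 0.14]], [[0.185, -0.47, -0.11], [-0.54, -0.176, 0.14]]])

```text
time_s: 15.55
tcp_pos: [0.695, 0.2383, 0.2123]
eef_rot: [0.4, 60.1, 171.2]
contact_force: [-0.7, -0.3, -2.6]
gripper_width: 0.0874
```

Run:
```python
from plan import *
C=rot(-n,sd);plan([(chute(-82.5,40),C)],an=32)
from scipy import stats
c=dict(np.load("top_p2.npz"));p=cloud(c);s=(p-O)@np.c_[SX,SY]*1000;col=c["color"].astype(int)
w=(col.min(-1)>190)
for nm,cx,cy,a,b,ax in(("near",-37,-80,70,36,0),("far",29,93,70,40,0),("new",80,-31,36,70,1)):
    m=(abs(p[...,2]-.105)<.012)&(abs(s[...,0]-cx)<a)&(abs(s[...,1]-cy)<b);q=s[m]
    f=stats.theilslopes(q[:,1-ax][::2],q[:,ax][::2]);
    mw=m&w;qw=s[mw];fw=np.polyfit(qw[:,ax],qw[:,1-ax],1)
    print(nm,"angle all",np.degrees(np.arctan(f[0])).round(2),"tape",np.degrees(np.arctan(fw[0])).round(2),len(qw), "(ax=1: yaw=-)")
```

```text
t 15.55 tcp [0.695  0.2383 0.2123] q [  25.4   44.6   38.8  -17.2 -108.8   53.4] F [-0.7 -0.3 -2.6] w 0.0874
0 [0.735, -0.003, -0.003] [-0.004, -0.001, -0.003] -> [0.641 0.247 0.117]
near angle all 0.32 tape 0.1 477 (ax=1: yaw=-)
far angle all -0.87 tape -0.9 476 (ax=1: yaw=-)
new angle all -1.08 tape -1.47 474 (ax=1: yaw=-)
```

Emit:
send_rows(plan=[[[0.1, 0, 0], [0, 0, 0]], [[0.28, 0, 0], [0, 0, 0]], [[0.46, 0, 0], [0, 0, 0]], [[0.62, 0, 0], [0, 0, 0]], [[0.735, 0, 0], [0, 0, 0]]])

```text
time_s: 16.05
tcp_pos: [0.6398, 0.2458, 0.1182]
eef_rot: [0.5, 60.2, 171.1]
contact_force: [-0.7, 0.9, 0.4]
gripper_width: 0.0875
```

Emit:
send_rows(plan=[[[0, 0, 0], [0, 0, 0]], [[0, 0, 0], [0, 0, 0]], [[0, 0, 0], [0, 0, 0]], [[0, 0, 0], [0, 0, 0]], [[0, 0, 0], [0, 0, 0]]], jaw=-1, force=35)

```text
time_s: 16.55
tcp_pos: [0.6408, 0.2454, 0.1196]
eef_rot: [0.4, 60.4, 171.0]
contact_force: [0.7, -1.0, 6.2]
gripper_width: 0.0597
```

Run:
```python
from plan import *
C=rot(-n,sd);T=rot(-Z,-SX);plan([(chute(-82.5,40),C)]);plan([(chute(-82.5,160),C),(np.array([.56,.07,.34]),T),(slab(-86,40,230),T)],an=30)
```

```text
t 16.55 tcp [0.6408 0.2454 0.1196] q [ 27.5  42.6  22.9 -17.1 -94.6  55.5] F [ 0.7 -1.   6.2] w 0.0597
0 [0.018, -0.012, -0.01] [-0.007, -0.007, -0.001] -> [0.641 0.247 0.117]
t 16.55 tcp [0.6408 0.2454 0.1196] q [ 27.5  42.6  22.9 -17.1 -94.6  55.5] F [ 0.7 -1.   6.2] w 0.0597
0 [-0.782, -0.011, -0.015] [-0.007, -0.007, -0.001] -> [0.7   0.238 0.221]
1 [-0.106, 0.417, 0.348] [0.551, 0.188, -0.147] -> [0.654 0.182 0.26 ]
1 [-0.195, 0.503, 0.123] [0.551, 0.188, -0.147] -> [0.607 0.126 0.3  ]
1 [-0.253, 0.476, -0.127] [0.551, 0.188, -0.147] -> [0.56 0.07 0.34]
2 [0.367, 0.503, -0.615] [0.0, 0.0, 0.0] -> [ 0.492 -0.028  0.285]
2 [0.367, 0.503, -0.615] [0.0, 0.0, 0.0] -> [ 0.425 -0.126  0.23 ]
```

Emit:
send_rows(plan=[[[-0.1, 0, 0], [0, 0, 0]], [[-0.26, 0, 0], [0, 0, 0]], [[-0.45, 0, 0], [0, 0, 0]], [[-0.64, 0, 0], [0, 0, 0]], [[-0.78, -0.01, -0.01], [0, 0, 0]]])

```text
time_s: 17.05
tcp_pos: [0.7005, 0.2374, 0.2217]
eef_rot: [0.4, 60.4, 171.0]
contact_force: [0.3, -0.0, -2.7]
gripper_width: 0.0601
```

Emit:
send_rows(plan=[[[-0.02, 0.1, 0.08], [0.11, 0.04, -0.03]], [[-0.05, 0.18, 0.15], [0.24, 0.08, -0.06]], [[-0.08, 0.29, 0.24], [0.39, 0.13, -0.1]], [[-0.1, 0.38, 0.32], [0.5, 0.17, -0.13]], [[-0.11, 0.42, 0.35], [0.55, 0.19, -0.15]]])

```text
time_s: 17.55
tcp_pos: [0.6527, 0.1804, 0.2637]
eef_rot: [12.8, 69.8, 157.2]
contact_force: [0.3, -0.5, -3.2]
gripper_width: 0.0598
```

Emit:
send_rows(plan=[[[-0.04, 0.1, 0.02], [0.11, 0.04, -0.03]], [[-0.08, 0.22, 0.05], [0.24, 0.08, -0.06]], [[-0.14, 0.35, 0.09], [0.39, 0.13, -0.1]], [[-0.18, 0.46, 0.11], [0.5, 0.17, -0.13]], [[-0.2, 0.5, 0.12], [0.55, 0.19, -0.15]]])

```text
time_s: 18.05
tcp_pos: [0.6048, 0.1241, 0.3049]
eef_rot: [23.6, 80.2, 142.4]
contact_force: [-0.6, 0.9, -4.1]
gripper_width: 0.0598
```

Emit:
send_rows(plan=[[[-0.05, 0.1, -0.03], [0.11, 0.04, -0.03]], [[-0.1, 0.21, -0.06], [0.24, 0.08, -0.06]], [[-0.17, 0.33, -0.09], [0.39, 0.13, -0.1]], [[-0.23, 0.43, -0.12], [0.5, 0.17, -0.13]], [[-0.25, 0.48, -0.13], [0.55, 0.19, -0.15]]])

```text
time_s: 18.55
tcp_pos: [0.5553, 0.0675, 0.3446]
eef_rot: [-107.3, 88.8, -13.5]
contact_force: [0.8, 0.2, -3.6]
gripper_width: 0.0597
```

Run:
```python
from plan import *
C=rot(-n,sd);T=rot(-Z,-SX);plan([(slab(-86,40,220),T)],an=30)
```

```text
t 18.55 tcp [0.5553 0.0675 0.3446] q [ 27.5   6.1  -5.8   0.8 -77.2 -23.9] F [ 0.8  0.2 -3.6] w 0.0597
0 [0.41, 0.485, -0.614] [-0.01, -0.004, 0.012] -> [ 0.49  -0.029  0.282]
0 [0.413, 0.486, -0.611] [-0.01, -0.004, 0.012] -> [ 0.425 -0.126  0.22 ]
```

Emit:
send_rows(plan=[[[0.09, 0.1, -0.13], [0, 0, 0]], [[0.2, 0.23, -0.29], [0, 0, 0]], [[0.31, 0.37, -0.46], [-0.01, 0, 0.01]], [[0.41, 0.485, -0.61], [-0.01, 0, 0.01]], [[0.41, 0.485, -0.61], [-0.01, 0, 0.01]]])

```text
time_s: 19.05
tcp_pos: [0.4863, -0.0311, 0.2798]
eef_rot: [-132.5, 89.5, -38.4]
contact_force: [0.2, -0.1, -4.2]
gripper_width: 0.0602
```

Emit:
send_rows(plan=[[[0.09, 0.1, -0.13], [0, 0, 0]], [[0.2, 0.23, -0.29], [0, 0, 0]], [[0.31, 0.37, -0.46], [-0.01, 0, 0.01]], [[0.38, 0.46, -0.58], [-0.01, 0, 0.01]], [[0.41, 0.485, -0.61], [-0.01, 0, 0.01]]])

```text
time_s: 19.55
tcp_pos: [0.4188, -0.129, 0.2172]
eef_rot: [144.6, 89.6, -120.9]
contact_force: [0.4, 0.4, -3.0]
gripper_width: 0.06
```

Run:
```python
from plan import *
T=rot(-Z,-SX);plan([(slab(-86,36,180),T)],an=30)
P,M,s=pose();cs=snap("p3")
for k in cs:
    t,q,col,m=held(cs[k],P,P[2]+.02);print(k,"tcp slab",t.round(1),cv2.minAreaRect(q.astype(np.float32)) if len(q) else 0,len(q),np.percentile(q,[2,98],axis=0).round(1).tolist() if len(q) else 0)
```

```text
t 19.55 tcp [ 0.4188 -0.129   0.2172] q [  9.1  -1.1 -30.1   0.3 -61.2  -4.8] F [ 0.4  0.4 -3. ] w 0.06
0 [0.248, -0.042, -0.011] [-0.006, -0.007, -0.005] -> [ 0.425 -0.13   0.18 ]
top tcp slab [-92.2  37.9] ((-92.21733093261719, -26.901147842407227), (36.138877868652344, 59.109222412109375), 89.67694854736328) 173 [[-121.1, -44.6], [-64.2, -13.9]]
side tcp slab [-92.2  37.9] ((-90.17472839355469, 39.67979049682617), (86.66822814941406, 159.2151641845703), 12.618029594421387) 575 [[-131.4, -9.8], [-51.7, 115.3]]
```

Emit:
send_rows(plan=[[[0.08, -0.04, -0.005], [-0.006, -0.007, -0.005]], [[0.18, -0.04, -0.005], [-0.006, -0.007, -0.005]], [[0.28, -0.04, -0.005], [-0.006, -0.007, -0.005]], [[0.38, -0.04, -0.005], [-0.006, -0.007, -0.005]], [[0.4, -0.04, -0.005], [-0.006, -0.007, -0.005]]])

```text
time_s: 20.15
tcp_pos: [0.4263, -0.1281, 0.157]
eef_rot: [52.6, 90.0, 147.3]
contact_force: [-0.6, 0.1, -3.7]
gripper_width: 0.0597
```

Run:
```python
from plan import *
T=rot(-Z,-SX);plan([(slab(-86,37.3,125),T),(slab(-86,37.3,88),T)],an=30)
P,M,s=pose();cs=snap("p4")
for k in cs:
    t,q,col,m=held(cs[k],P,P[2]+.02,.008);print(k,"tcp slab",t.round(1),len(q),cv2.minAreaRect(q.astype(np.float32)),np.percentile(q,[.5,5,95,99.5],axis=0).round(1).tolist())
p=cloud(cs["side"])[m];A=np.c_[q,np.ones(len(q))];print("slope",np.linalg.lstsq(A,p[:,2]*1000,rcond=None)[0])
a=cv2.resize(cs["top"]["color"][120:280,200:440,::-1],None,fx=1.66,fy=1.66);b=cv2.resize(cs["side"]["color"][120:280,200:440,::-1],None,fx=1.66,fy=1.66)
cv2.imwrite("pics/p4.png",np.hstack([a,b]))
```

```text
t 20.15 tcp [ 0.4263 -0.1281  0.157 ] q [  8.8   3.3 -34.3  -0.  -52.3  -4. ] F [-0.6  0.1 -3.7] w 0.0597
0 [0.214, 0.009, -0.006] [0.001, 0.0, -0.0] -> [ 0.425 -0.129  0.125]
1 [0.247, 0.0, 0.0] [0.0, 0.0, 0.0] -> [ 0.425 -0.129  0.088]
top tcp slab [-84.6  38.2] 139 ((-88.85250854492188, -38.88068389892578), (29.57103729248047, 63.32270812988281), 66.01510620117188) [[-113.3, -44.7], [-112.1, -43.7], [-61.2, -18.7], [-55.5, -14.3]]
side tcp slab [-84.6  38.2] 504 ((-86.21649169921875, 42.20930862426758), (153.3931884765625, 86.68889617919922), 79.23495483398438) [[-127.3, -35.1], [-114.3, 1.5], [-53.9, 112.9], [-42.9, 115.8]]
slope [ 1.08055062e-02 -6.52253781e-03  1.78550552e+02]
```

View pics/p4.png

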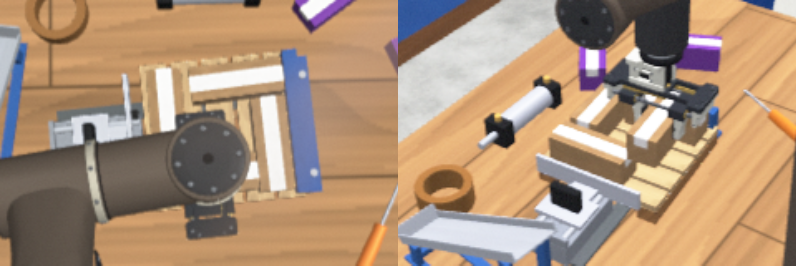

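The view shows the second carton held level at the open near place, its tape at about (245,165) left and (650,125) right. place_far is filled and the chute is empty. I'm lowering it.

Emit:
send_rows(plan=[[[0, 0.005, -0.006], [0, 0, 0]], [[0.06, 0.005, -0.006], [0, 0, 0]], [[0.13, 0.005, -0.006], [0, 0, 0]], [[0.19, 0.005, -0.006], [0, 0, 0]], [[0.21, 0.005, -0.006], [0, 0, 0]]])

```text
time_s: 20.75
tcp_pos: [0.4253, -0.1294, 0.1252]
eef_rot: [98.8, 89.9, -166.5]
contact_force: [0.0, -0.2, -3.7]
gripper_width: 0.0595
```

Run:
```python
from plan import *
T=rot(-Z,-SX);P,M,s=pose();print(((P-O)@np.c_[SX,SY]*1000).round(1));plan([(slab(-85.5,37.3,90),T)],an=30)
```

```text
[-85.8  37. ]
t 20.75 tcp [ 0.4253 -0.1294  0.1252] q [  8.6   5.7 -36.8   0.  -47.6  -3.9] F [ 0.  -0.2 -3.7] w 0.0595
0 [0.235, -0.002, 0.002] [0.001, -0.0, -0.001] -> [ 0.426 -0.129  0.09 ]
```

Emit:
send_rows(plan=[[[0.05, -0.002, 0.002], [0, 0, 0]], [[0.1, -0.002, 0.002], [0, 0, 0]], [[0.16, -0.002, 0.002], [0, 0, 0]], [[0.21, -0.002, 0.002], [0, 0, 0]], [[0.225, -0.002, 0.002], [0, 0, 0]]])

```text
time_s: 21.25
tcp_pos: [0.4249, -0.1291, 0.0904]
eef_rot: [93.1, 89.8, -172.1]
contact_force: [0.1, 0.1, -4.3]
gripper_width: 0.0602
```

Emit:
send_rows(plan=[[[0.007, 0, 0], [0, 0, 0]], [[0.014, 0, 0], [0, 0, 0]], [[0.02, 0, 0], [0, 0, 0]], [[0.027, 0, 0], [0, 0, 0]], [[0.027, 0, 0], [0, 0, 0]]])

```text
time_s: 21.75
tcp_pos: [0.4251, -0.1289, 0.0875]
eef_rot: [95.5, 89.9, -169.8]
contact_force: [-6.2, 4.8, 10.6]
gripper_width: 0.0602
```

Contact again (about 15 N change). Releasing and lifting.

Emit:
send_rows(plan=[[[0, 0, 0], [0, 0, 0]], [[0, 0, 0], [0, 0, 0]], [[0, 0, 0], [0, 0, 0]], [[0, 0, 0], [0, 0, 0]], [[0, 0, 0], [0, 0, 0]]], jaw=1)

```text
time_s: 22.25
tcp_pos: [0.4252, -0.129, 0.0875]
eef_rot: [98.6, 89.9, -166.6]
contact_force: [1.1, -0.2, 0.6]
gripper_width: 0.0867
```

Emit:
send_rows(plan=[[[-0.08, 0, 0], [0, 0, 0]], [[-0.25, 0, 0], [0, 0, 0]], [[-0.45, 0, 0], [0, 0, 0]], [[-0.65, 0, 0], [0, 0, 0]], [[-0.8, 0, 0], [0, 0, 0]]])

```text
time_s: 22.75
tcp_pos: [0.4258, -0.129, 0.2094]
eef_rot: [151.0, 90.0, -114.2]
contact_force: [0.9, 0.5, -0.2]
gripper_width: 0.0877
```

Run:
```python
from plan import *
P,M,s=pose()
for sg in(1,-1): print(sg,np.degrees(R.from_matrix(M.T@rot(-Z,sg*SY)).as_rotvec()).round(1))
G=rot(-Z,SY)
for sg in(1,-1): plan([(slab(0,200,260),rot(-Z,sg*SY)),(slab(0,229,150),rot(-Z,sg*SY))])
```

```text
1 [90.1 -0.   0. ]
-1 [-89.9  -0.   -0. ]
t 22.75 tcp [ 0.4258 -0.129   0.2094] q [  8.7   0.  -30.    0.  -60.   -3.9] F [ 0.9  0.5 -0.2] w 0.0877
0 [-0.113, -0.19, 0.361] [0.667, -0.0, 0.0] -> [ 0.45  -0.073  0.226]
0 [-0.113, 0.016, 0.408] [0.667, -0.0, 0.0] -> [ 0.474 -0.016  0.243]
0 [-0.113, 0.218, 0.345] [0.667, -0.0, 0.0] -> [0.497 0.04  0.26 ]
1 [0.733, 0.193, -0.0] [0.0, 0.0, 0.0] -> [0.495 0.069 0.15 ]
t 22.75 tcp [ 0.4258 -0.129   0.2094] q [  8.7   0.  -30.    0.  -60.   -3.9] F [ 0.9  0.5 -0.2] w 0.0877
0 [-0.113, -0.19, 0.361] [-0.666, -0.0, -0.0] -> [ 0.45  -0.073  0.226]
0 [-0.113, -0.345, 0.218] [-0.666, -0.0, -0.0] -> [ 0.474 -0.016  0.243]
0 [-0.113, -0.408, 0.017] [-0.666, -0.0, -0.0] -> [0.497 0.04  0.26 ]
1 [0.733, -0.193, 0.0] [0.0, 0.0, 0.0] -> [0.495 0.069 0.15 ]
```

Emit:
send_rows(plan=[[[-0.03, -0.05, 0.09], [-0.15, 0, 0]], [[-0.06, -0.1, 0.18], [-0.32, 0, 0]], [[-0.08, -0.15, 0.27], [-0.49, 0, 0]], [[-0.11, -0.19, 0.36], [-0.666, 0, 0]], [[-0.11, -0.19, 0.36], [-0.666, 0, 0]]], jaw=0.14)

```text
time_s: 23.25
tcp_pos: [0.4505, -0.0718, 0.2263]
eef_rot: [-150.8, 90.0, -25.8]
contact_force: [0.1, -0.1, 0.1]
gripper_width: 0.0537
```

Emit:
send_rows(plan=[[[-0.03, -0.09, 0.06], [-0.15, 0, 0]], [[-0.06, -0.17, 0.11], [-0.32, 0, 0]], [[-0.08, -0.26, 0.16], [-0.49, 0, 0]], [[-0.11, -0.345, 0.22], [-0.666, 0, 0]], [[-0.11, -0.345, 0.22], [-0.666, 0, 0]]])

```text
time_s: 23.75
tcp_pos: [0.4746, -0.0143, 0.2429]
eef_rot: [-169.9, 89.9, -14.8]
contact_force: [-0.7, -0.5, -0.6]
gripper_width: 0.0499
```

Emit:
send_rows(plan=[[[-0.03, -0.1, 0], [-0.15, 0, 0]], [[-0.06, -0.2, 0.01], [-0.32, 0, 0]], [[-0.08, -0.3, 0.01], [-0.49, 0, 0]], [[-0.11, -0.41, 0.02], [-0.666, 0, 0]], [[-0.11, -0.41, 0.02], [-0.666, 0, 0]]])

```text
time_s: 24.25
tcp_pos: [0.4983, 0.0432, 0.2594]
eef_rot: [163.5, 89.9, -11.5]
contact_force: [-0.6, -0.9, 0.0]
gripper_width: 0.0495
```

Run:
```python
from plan import *
G=rot(-Z,-SY);plan([(slab(0,229,150),G),(slab(0,229,97),G)])
cs=snap("p5")
c=cs["top"];p=cloud(c);s=(p-O)@np.c_[SX,SY]*1000
for nm,cx,cy,w,h in(("near",-37,-80,79,36),("far",29,93,79,40),("new1",80,-31,36,88),("new2",-86,34,36,86)):
    m=(abs(p[...,2]-.105)<.01)&(abs(s[...,0]-cx)<w)&(abs(s[...,1]-cy)<h);q=s[m];print(nm,m.sum(),cv2.minAreaRect(q.astype(np.float32)) if m.sum()>5 else 0,np.percentile(q,[1,99],axis=0).round(1).tolist() if len(q) else 0)
a=cv2.resize(c["color"][100:300,200:440,::-1],None,fx=1.66,fy=1.66);b=cv2.resize(cs["side"]["color"][100:300,200:440,::-1],None,fx=1.66,fy=1.66)
cv2.imwrite("pics/p5.png",np.hstack([a,b]))
for k in cs:
  for d in r.trace(cs[k],"bar_grip")[:1]:
    pp=cloud(cs[k]);mm=d["mask"]&(cs[k]["color"].max(-1)<90);S=(pp[mm]-O)@np.c_[SX,SY]*1000;z=pp[mm][:,2];print(k,d["score"],len(z),S[z>.1].mean(0) if (z>.1).any() else 0)
```

```text
t 24.25 tcp [0.4983 0.0432 0.2594] q [ 27.5   3.3 -19.7   0.1 -66.9  67.5] F [-0.6 -0.9  0. ] w 0.0495
0 [0.73, -0.174, 0.008] [0.007, -0.002, -0.001] -> [0.495 0.069 0.15 ]
1 [0.353, 0.0, 0.0] [0.0, 0.0, 0.0] -> [0.495 0.069 0.097]
near 1201 ((-37.00447463989258, -77.32382202148438), (65.98502349853516, 157.75814819335938), 89.76343536376953) [[-114.1, -109.5], [40.5, -50.1]]
far 1116 ((29.1033935546875, 93.62213134765625), (59.8058967590332, 158.2489013671875), 89.13811492919922) [[-48.5, 64.1], [106.2, 122.2]]
new1 1192 ((78.72434997558594, -30.397018432617188), (61.10247802734375, 160.75856018066406), 1.3302887678146362) [[48.6, -108.6], [108.9, 48.3]]
new2 1257 ((-83.94284057617188, 33.430259704589844), (68.3232421875, 171.1001739501953), 0.3352370262145996) [[-116.6, -50.6], [-54.9, 113.9]]
top 0.77 48 [-22.90420774 223.02335778]
side 0.64 249 [ -1.5820029  232.29898679]
```

View pics/p5.png

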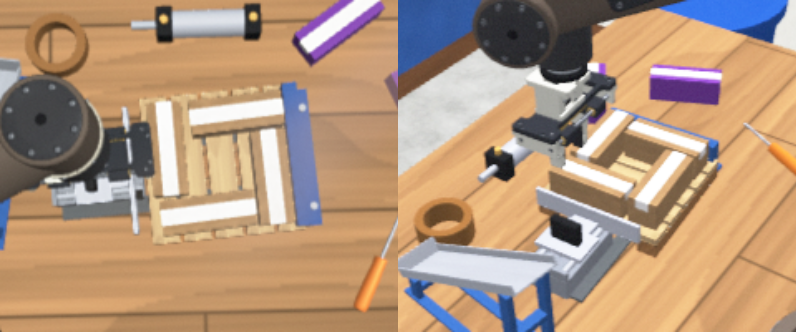

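The pinwheel is complete in the picture: four cartons around an empty centre at about (225,165). The grip is next, at (85,185) in the left crop and (560,200) in the right. I'll pinch it.

Emit:
send_rows(plan=[[[0.1, -0.17, 0.01], [0, 0, 0]], [[0.28, -0.17, 0.01], [0.007, 0, 0]], [[0.46, -0.17, 0.01], [0.007, 0, 0]], [[0.64, -0.17, 0.01], [0.007, 0, 0]], [[0.73, -0.17, 0.01], [0.007, 0, 0]]])

```text
time_s: 24.95
tcp_pos: [0.4921, 0.0659, 0.1472]
eef_rot: [30.9, 89.8, -144.9]
contact_force: [-1.1, 0.1, -0.4]
gripper_width: 0.0499
```

Emit:
send_rows(plan=[[[0.08, 0, 0], [0, 0, 0]], [[0.18, 0, 0], [0, 0, 0]], [[0.28, 0, 0], [0, 0, 0]], [[0.34, 0, 0], [0, 0, 0]], [[0.35, 0, 0], [0, 0, 0]]])

```text
time_s: 25.45
tcp_pos: [0.4912, 0.0649, 0.0937]
eef_rot: [28.1, 89.7, -147.8]
contact_force: [-0.8, 0.2, -0.2]
gripper_width: 0.05
```

Run:
```python
from plan import *
G=rot(-Z,-SY);P,M,s=pose();print(((P-O)@np.c_[SX,SY]*1000).round(1));plan([(slab(0,228,97),G)])
```

```text
[ -4.2 225.2]
t 25.45 tcp [0.4912 0.0649 0.0937] q [ 30.3  13.  -32.8   0.  -44.5  63.8] F [-0.8  0.2 -0.2] w 0.05
0 [-0.022, -0.019, -0.027] [-0.012, 0.006, -0.003] -> [0.495 0.068 0.097]
```

Correct by a few mm, then pinch gently.

Emit:
send_rows(plan=[[[-0.01, -0.02, -0.027], [-0.01, 0, 0]], [[-0.01, -0.02, -0.027], [-0.01, 0, 0]], [[-0.01, -0.02, -0.027], [-0.01, 0, 0]], [[-0.01, -0.02, -0.027], [-0.01, 0, 0]], [[-0.01, -0.02, -0.027], [-0.01, 0, 0]]])

```text
time_s: 25.95
tcp_pos: [0.4951, 0.0683, 0.0955]
eef_rot: [27.3, 89.7, -148.1]
contact_force: [-0.4, 0.1, -0.1]
gripper_width: 0.0502
```

Emit:
send_rows(plan=[[[0, 0, 0], [0, 0, 0]], [[0, 0, 0], [0, 0, 0]], [[0, 0, 0], [0, 0, 0]], [[0, 0, 0], [0, 0, 0]], [[0, 0, 0], [0, 0, 0]]], jaw=-1, force=25)

```text
time_s: 26.45
tcp_pos: [0.4951, 0.0682, 0.0954]
eef_rot: [28.4, 89.7, -147.0]
contact_force: [-0.1, -0.7, 0.6]
gripper_width: 0.0179
```

Run:
```python
from plan import *
G=rot(-Z,-SY);P,M,s=pose();print(((P-O)@np.c_[SX,SY]*1000).round(1));plan([(P-SY*.030,None),(P-SY*.040,None)])
```

```text
[ -0.  228.2]
t 26.45 tcp [0.4951 0.0682 0.0954] q [ 30.4  13.2 -32.2   0.  -44.9  64.2] F [-0.1 -0.7  0.6] w 0.0179
0 [0.0, 0.2, -0.0] [0.0, 0.0, 0.0] -> [0.498 0.038 0.095]
1 [0.0, 0.067, -0.0] [0.0, 0.0, 0.0] -> [0.498 0.028 0.095]
```

Emit:
send_rows(plan=[[[0, 0.02, 0], [0, 0, 0]], [[0, 0.05, 0], [0, 0, 0]], [[0, 0.08, 0], [0, 0, 0]], [[0, 0.11, 0], [0, 0, 0]], [[0, 0.13, 0], [0, 0, 0]]])

```text
time_s: 26.95
tcp_pos: [0.4967, 0.0484, 0.0955]
eef_rot: [27.4, 89.7, -148.0]
contact_force: [-1.1, 3.6, 0.6]
gripper_width: 0.0182
```

Emit:
send_rows(plan=[[[0, 0.02, 0], [0, 0, 0]], [[0, 0.04, 0], [0, 0, 0]], [[0, 0.06, 0], [0, 0, 0]], [[0, 0.08, 0], [0, 0, 0]], [[0, 0.09, 0], [0, 0, 0]]])

```text
time_s: 27.45
tcp_pos: [0.4978, 0.0347, 0.0955]
eef_rot: [26.3, 89.7, -149.2]
contact_force: [-1.2, 4.6, 0.3]
gripper_width: 0.0182
```

Run:
```python
from plan import *
P,M,s=pose();print(((P-O)@np.c_[SX,SY]*1000).round(1));plan([(slab(0,189,95),None)])
```

```text
[-1.000e-01  1.946e+02]
t 27.45 tcp [0.4978 0.0347 0.0955] q [ 26.6  13.1 -32.3   0.  -44.8  67.9] F [-1.2  4.6  0.3] w 0.0182
0 [0.003, 0.037, -0.0] [0.0, 0.0, 0.0] -> [0.498 0.029 0.095]
```

Emit:
send_rows(plan=[[[0, 0.007, 0], [0, 0, 0]], [[0, 0.014, 0], [0, 0, 0]], [[0, 0.02, 0], [0, 0, 0]], [[0, 0.026, 0], [0, 0, 0]], [[0, 0.032, 0], [0, 0, 0]]])

```text
time_s: 27.95
tcp_pos: [0.4982, 0.0302, 0.0955]
eef_rot: [22.9, 89.8, -152.5]
contact_force: [-1.9, 4.8, 0.3]
gripper_width: 0.0182
```

Emit:
send_rows(plan=[[[0, 0.005, 0], [0, 0, 0]], [[0, 0.01, 0], [0, 0, 0]], [[0, 0.015, 0], [0, 0, 0]], [[0, 0.02, 0], [0, 0, 0]], [[0, 0.02, 0], [0, 0, 0]]])

```text
time_s: 28.45
tcp_pos: [0.4984, 0.0279, 0.0955]
eef_rot: [11.1, 89.8, -164.3]
contact_force: [-3.5, 8.6, 0.4]
gripper_width: 0.0178
```

Emit:
send_rows(plan=[[[0, 0.008, 0], [0, 0, 0]], [[0, 0.015, 0], [0, 0, 0]], [[0, 0.02, 0], [0, 0, 0]], [[0, 0.025, 0], [0, 0, 0]], [[0, 0.025, 0], [0, 0, 0]]])

```text
time_s: 28.95
tcp_pos: [0.4985, 0.0276, 0.0955]
eef_rot: [-55.7, 89.7, 128.9]
contact_force: [-10.7, 28.1, 3.2]
gripper_width: 0.018
```

Run:
```python
from plan import *
P,M,s=pose();print(((P-O)@np.c_[SX,SY]*1000).round(1),s["contact_force"])
```

```text
[  0.  187.5] [-10.74675877  28.08686652   3.16484686]
```

The bar is against a hard stop: force jumped from 9 to 30 N with 0.3 mm of motion. Release, lift and check.

Emit:
send_rows(plan=[[[0, 0, 0], [0, 0, 0]], [[0, 0, 0], [0, 0, 0]], [[0, 0, 0], [0, 0, 0]], [[0, 0, 0], [0, 0, 0]], [[0, 0, 0], [0, 0, 0]]], jaw=0.14)

```text
time_s: 29.45
tcp_pos: [0.4984, 0.0272, 0.0954]
eef_rot: [-50.7, 89.7, 133.8]
contact_force: [-0.3, 0.1, -0.5]
gripper_width: 0.0489
```

Emit:
send_rows(plan=[[[-0.1, 0, 0], [0, 0, 0]], [[-0.3, 0, 0], [0, 0, 0]], [[-0.55, 0, 0], [0, 0, 0]], [[-0.8, 0, 0], [0, 0, 0]], [[-1, 0, 0], [0, 0, 0]]])

```text
time_s: 29.95
tcp_pos: [0.4992, 0.0263, 0.2478]
eef_rot: [-71.0, 89.8, 113.5]
contact_force: [0.5, 0.9, -0.2]
gripper_width: 0.0498
```

Emit:
send_rows(plan=[[[-0.1, -0.2, 0], [0, 0, 0]], [[-0.2, -0.4, 0], [0, 0, 0]], [[-0.3, -0.6, 0], [0, 0, 0]], [[-0.3, -0.8, 0], [0, 0, 0]], [[-0.3, -1, 0], [0, 0, 0]]])

```text
time_s: 30.45
tcp_pos: [0.4873, 0.1766, 0.2939]
eef_rot: [-86.6, 89.8, 97.9]
contact_force: [-0.1, -1.3, -0.8]
gripper_width: 0.0503
```

Run:
```python
from plan import *
P,M,s=pose();print(P,s["contact_force"]);cs=snap("p6");c=cs["top"];p=cloud(c);s=(p-O)@np.c_[SX,SY]*1000;col=c["color"].astype(int)
z=p[...,2];w=col.min(-1)>190
for nm,cx,cy,a,b in(("near",-37,-80,90,36),("far",29,86,90,36),("new1",79,-31,36,90),("new2",-86,34,36,90)):
    m=(abs(z-.105)<.012)&(abs(s[...,0]-cx)<a)&(abs(s[...,1]-cy)<b)&w
    print(nm,m.sum(),[np.round(v,1).tolist() if np.ndim(v) else round(v,1) for v in cv2.minAreaRect(s[m].astype(np.float32))])
bm=(abs(z-.091)<.006)&(abs(col[...,0]-col[...,2])<25)&(col.min(-1)<200)&(abs(s[...,1]-125)<18)&(abs(s[...,0])<140)
print("bar y",np.percentile(s[bm],[2,50,98],axis=0).round(1).tolist())
gm=(abs(s[...,0])<50)&(s[...,1]>150)&(s[...,1]<230)&(z>.1)&(z<.125)&(col[...,0]<90);print("grip",gm.sum(),s[gm].mean(0))
a=cv2.resize(c["color"][100:300,200:440,::-1],None,fx=1.66,fy=1.66);b=cv2.resize(cs["side"]["color"][100:300,200:440,::-1],None,fx=1.66,fy=1.66)
cv2.imwrite("pics/p6.png",np.hstack([a,b]))
```

```text
[0.48728733 0.17657354 0.29394937] [-0.11323554 -1.26706312 -0.78845647]
near 533 [[-37.1, -69.7], [48.7, 160.0], 89.8]
far 547 [[28.9, 97.6], [162.8, 48.5], 0.0]
new1 528 [[80.0, -30.5], [27.6, 161.0], 1.4]
new2 557 [[-74.7, 39.2], [54.2, 168.6], 3.3]
bar y [[-96.0, 117.2], [25.7, 118.4], [109.3, 124.7]]
grip 121 [ -0.68489433 188.47955009]
```

View pics/p6.png

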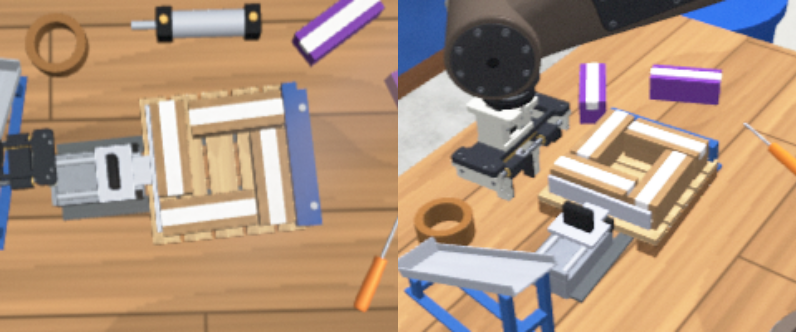

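The final view shows the bar flush along laid_far's side, at (150,165), the four-carton pinwheel around an empty centre, bystanders where they were, and the gripper clear. Handing in.

```bash
python3 -c "
from plant import r
print(r.get_state()['time_s'],r.close_job())"
```

```text
the job is handed in; nothing more can be done
30.55 None
```

I moved both chute cartons onto the slab (chute_high to place_far, chute_low to place_near) and completed the pinwheel. I then pinched the black grip and pushed the squaring bar home against its stops. I handed the job in at 30.6 s.

**Cartons:** I lowered both until they touched the deck (about 10 N) and then released them. Neither was dropped. The place_far carton lies at slab (79, −30), about 1.4° off square to the slab.

**Gaps:** I estimate about 4 to 8 mm between cartons, worked out from the placing positions and earlier measurements. My last camera fit for the place_near carton, laid_near and laid_far picked up neighbouring tape and was unusable. So I checked their gaps only that way and by eye in the last picture.

**Bar:** It stopped hard, with the force rising from about 9 to 30 N over 0.3 mm. The grip then measured at slab y 188.5, against 189 for fully home, which agrees within camera error.

**Surroundings:** In the last picture the centre was empty and the gripper stood clear. The bystanders and look-alikes in view had not moved. I took no picture after hand-in.

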